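# Fetch the round-opening stage plate from the microscope drawer

### The arm

A 6-joint arm with a two-finger parallel gripper is mounted at the origin on the work surface. World frame = base frame: x ahead of the robot, y to its left, z up, the work surface at z = 0. Lengths are in mm, angles in rad, forces in N, time in s.
With the tool pointing down it reaches from about 300 to 775 mm from the base axis. Payload 14.6 kg.
Tool frame: the origin (TCP) lies at the very end of the fingers, on their centre line; the grasp point (between the pads) lies 19 mm behind it (manip.grip_point_offset is the distance from the TCP to the grasp point, in mm); z points along the fingers, y is the line along which they close (so a half turn about z gives the same grasp; the last joint's range is limited). The gripper opens to 94 mm and grips with 3 to 60 N. Pads are 16 mm wide; open, the fingers measure 119 mm over their backs; the gripper's body (75 mm by 177 mm) begins 78 mm behind the grasp point.
Start: joints at [-1.343, 0.3, 1.521, -0, 1.321, -0.067], TCP at [159.795, -526.265, 205.446] pointing down, gripper open.
Joint ranges: [-3.03, 3.03], [-0.79, 2.21], [0.23, 2.52], [-1.04, 4.18], [0, 3.07], [-2.55, 2.55]. Speed limits (rad/s): [2.22, 2.22, 2.57, 3.14, 3.14, 3.14].

### API

Orientations are given as [roll, pitch, yaw] about the fixed x, y, z axes, in that order (R = Rz(yaw) Ry(pitch) Rx(roll)).
In Python, from cell import telemetry, eyes, manip gives the robot as it stands.
- The arm moves only by the tool play_rows, never from a script. Its arguments are lists of equal length, an entry for each row: "translation": the shift along the world's x, y, z in m, a list of three; "yaw": the turn about the world's z in rad. A call has 1 to 12 rows; each row is the pose to reach, as a shift and turn from the pose commanded when the call began; what a row does not reach only later rows make up. A row lasts 1/8 s, in which the tool goes at most 62.5 mm and 10.7 degrees, less where a joint would pass 70% of its speed; a pose out of reach is approached as far as the arm can. A call with a gripper value outside its range is refused whole. "hand" is the opening, from 0 (shut) to 1 (fully open), set as the call begins (left out, the last holds). The fingers move at their own pace and stop on an object; "force" is the grip in N (left out, the last holds). Time passes only in rows, so rows that repeat a pose let the fingers close. It gives the time, the measured TCP pose, the force, the opening and the grip force at its end, in the units of the state.
- telemetry.read_state(): the state, without advancing time (a new reading comes with each control period).
- eyes.camera(name): name is "scene" or "top" or "wrist"; returns a dict with "pixels" (400x640x3 uint8, red, green, blue), "fx", "fy", "cx", "cy" (pixels), "cam_to_world" (4x4, takes a point from camera to world coordinates); the wrist camera has in their place "T_tool_cam" (4x4, takes a point from camera to tool coordinates, whose origin is the TCP and whose axes are the flange's). Camera axes: x right, y up, looking along -z (the intrinsics and any distortion apply to the point x, -y, -z); pixel columns grow to the right and rows downward; lengths in mm; the calibration is good to about 2 mm. A picture is of the moment at which its call begins: read the wrist's pose just before it. There is no depth.
- manip.sign_off(): hands the job in; it is judged then, once.
The state is a dict: "clock": time; "joints": joint angles; "qd": joint speeds; "effort": joint torques, N m; "eef_pos": TCP position; "eef_rot": TCP orientation; "wrist_force": force on the tool from outside, world axes, zero at the start; "moment": the same for the moment, N m; "finger_gap": finger opening in mm; "finger_force": force on a finger pad.
Only numpy, scipy, OpenCV 4.12 (cv2) and the standard library are available. Lean on these libraries where they do the work, as an engineer would, in place of code of your own. Each camera call takes 0.05 s, during which the arm holds its last target. There are 200 camera calls.

### The job

Pull the accessory drawer all the way out to its stop, slide the stage plate with the round opening up out of its slot, and set it on the sloped rest on the bench: lower edge on the ledge, leaning back against the rest and roughly centred and square on it. Leave the drawer fully open, the plate with the square window in its slot, and the bottle, the mouse and the culture dish where they stand.

Things in the scene. Friction and masses are not known exactly. Their poses are not given: they have to be found in the camera images.
- drawer (a joint): How far the only drawer of a white cabinet is out, m: 0 shut, 0.165 at its stop; stays where left. Grey front 264 wide, 18 thick, top edge 106 above the bench. Inside is a black holder with two slanting slots side by side: a plate in one leans 30 degrees from vertical, top edge towards the drawer front. Cabinet: fixed, 240 x 270 x 126 high.
- handle (a point): Middle of the drawer's steel bar handle, 98 above the bench: horizontal round bar 11 thick, 120 long along y, axis 42 off the drawer front (36 free gap) and 60 off the cabinet's front, on thin stems 51 either side of the middle. Moves with the drawer. Axes are the cabinet's: x from the drawer front into the cabinet; the drawer opens along -x, towards the robot. Its place and yaw vary.
- slot_left (a point): Centre of a plate standing in the +y slot, 69 above the bench; moves with the drawer, axes as the cabinet's. Slots are 9 wide for the 5 plate, 88 long; their lower wall (-x side) reaches 40 up the plate from its foot, the upper wall 20. With the drawer at its stop this point is 70 in front of the cabinet's front and 95 behind the drawer front's inside.
- slot_right (a point): The same for the slot on the -y side, 104 from the other.
- round_plate: Loose aluminium stage plate 95 x 80 x 5, 90 g, with a round opening of 44 diameter, in either slot. Origin: its centre. x: along the 95, from top (gripping) edge to foot; y: along the 80; z: normal to the upper face. In the slot x points down and away from the drawer front, 30 degrees from vertical; top edge 110 above the bench. Opening's centre: 5 from origin towards the foot; top 30 solid.
- square_plate: The like plate with a square window of 40 x 40 instead, in the other slot; same axes. To be left there.
- rest: Grey plastic sloped rest fixed to the bench: base 110 x 110 (50 to -x, 60 to +x of the origin), a back 110 wide slanting 30 degrees from vertical (its top towards the rest's -x, its face looking to +x and up) that reaches 47 up the slope from a ledge; ledge 16 deep with a lip 6 high at its outer edge. Origin: on the underside. Position and yaw vary.
- rest_seat (a point): Centre of the plate when seated on the rest, foot edge on the ledge, lower face flat against the back: 70 above the bench, over the rest's origin; axes as the rest's. A seated plate slants as in the slot (30 degrees from vertical, top towards the rest's -x) and its upper 48 stand free above the back.
- oil_bottle: Bystander: amber bottle with black cap, 44 diameter, 85 high, on the bench. Origin: centre of its underside.
- mouse: Bystander: black computer mouse 105 x 60 x 32 on the bench. Origin: centre of its underside.
- dish: Bystander: white culture dish with a clear lid, 90 diameter, 18 high, lying on the right part (-y) of the cabinet's top. Origin: centre of its underside.
Things that resemble listed ones, but are neither listed nor needed, are in the scene too. Of the things shaped like the rest, the grey one is meant.

How it is judged (in metres and radians):
On the way, in this order (a step that is already met when the one before it is completed fails the run):
1. the drawer is pulled out to its stop (within 7 mm) (value of joint drawer above 0.158 m), for 0.2 s.
2. the plate with the round opening is lifted clear of its slot, the drawer still out (value of joint drawer above 0.158 m and z of round_plate in the frame of slot_left above 0.045 m), for 0.1 s.
At the end, for the whole second after the job is handed in: Drawer within 7 mm of its stop; round-opening plate released and still on the rest, within 25 mm of centre sideways, about 12 mm in depth and height, 0.2 rad in yaw, leaning 13 to 47 degrees from vertical; square-window plate down in its slot within 15 mm; bystanders within 30 mm (value of joint drawer above 0.158 m and x of round_plate in the frame of rest_seat between -0.012 and 0.014 m and z of round_plate in the frame of rest_seat between -0.012 and 0.01 m and y of round_plate in the frame of rest_seat between -0.025 and 0.025 m and angle between the y axis of round_plate and the y axis of rest, either way round below 0.2 rad and angle between the z axis of round_plate and the z axis of rest, either way round between 0.75 and 1.35 rad and contact force between round_plate and rest above 0.2 N and linear speed of round_plate below 0.02 m/s and z of square_plate in the frame of slot_left between -0.015 and 0.015 m and distance of each of oil_bottle, mouse, dish from where it was at the start of the episode below 0.03 m); the robot touches nothing.
It fails at once if a bystander (bottle, mouse or culture dish) is moved by more than 30 mm (distance of any of oil_bottle, mouse, dish from where it was at the start of the episode above 0.03 m).
It fails at once if the plate with the square window is pulled up out of its slot by more than 30 mm (z of square_plate in the frame of slot_left above 0.03 m).
It also fails if it takes over 48 s, if anything falls off the work surface, if the arm or the gripper's body presses on something with over 40 N, if the wrist force passes 120 N, or if a joint passes its speed limit or range.

## Working session

There is one attempt and no reset: what is moved stays moved. The work goes in short steps, Python scripts to look and compute and a tool call to move; the robot and the scene stay as the last step left them, time stands still between calls to the robot, and variables do not carry over. Pictures are saved under pics/ and viewed, at most 10 in all, crops included, and the job is handed in when it is done.

Besides the shell and the picture viewer there is one more tool, called after "Call:" by a JSON object that holds its "name" and its "arguments", one argument or row to a line. play_rows: Moves the arm, as the interface text tells. Its arguments: {"type":"object","properties":{"translation":{"type":"array","items":{"type":"array","items":{"type":"number"}}},"yaw":{"type":"array","items":{"type":"number"}},"hand":{"type":"number"},"force":{"type":"number"}},"required":["translation","yaw"]}

```bash
mkdir -p pics; ls; python3 - <<'E'
from cell import telemetry, eyes, manip
import cv2, numpy as np
for n in ("scene","top"):
    c=eyes.camera(n); cv2.imwrite(f"pics/{n}0.png",c["pixels"][:,:,::-1])
    np.set_printoptions(precision=3,suppress=True)
    print(n,c["fx"],c["fy"],c["cx"],c["cy"],[k for k in c]); print(c["cam_to_world"])
print(telemetry.read_state(), manip.grip_point_offset)
E
```

```text
pics
scene 440.1460772541922 440.1460772541922 317.5618308995297 200.3788072286061 ['pixels', 'fx', 'fy', 'cx', 'cy', 'cam_to_world']
[[   0.672   -0.64     0.372 1053.749]
 [   0.74     0.573   -0.352 -344.96 ]
 [   0.012    0.512    0.859 1122.851]
 [   0.       0.       0.       1.   ]]
top 438.52074276562314 438.52074276562314 324.8244032942717 198.61836173949948 ['pixels', 'fx', 'fy', 'cx', 'cy', 'cam_to_world']
[[  -0.004    0.99    -0.144  403.76 ]
 [  -1.      -0.007   -0.017   61.762]
 [  -0.018    0.144    0.989 1492.627]
 [   0.       0.       0.       1.   ]]
{'clock': 0.1, 'joints': array([-1.343,  0.3  ,  1.522, -0.   ,  1.321, -0.067]), 'qd': array([ 0.001, -0.003, -0.002, -0.001,  0.002,  0.001]), 'effort': array([  0.002, -53.264, -35.328,   0.071,   0.023,  -0.   ]), 'eef_pos': array([ 159.745, -526.018,  204.933]), 'eef_rot': array([-3.141, -0.   ,  0.295]), 'wrist_force': array([-0.247, -0.758,  0.212]), 'moment': array([ 0.028,  0.011, -0.023]), 'finger_force': 0.0, 'finger_gap': 94.06591058450728} 18.8
```

View pics/scene0.png

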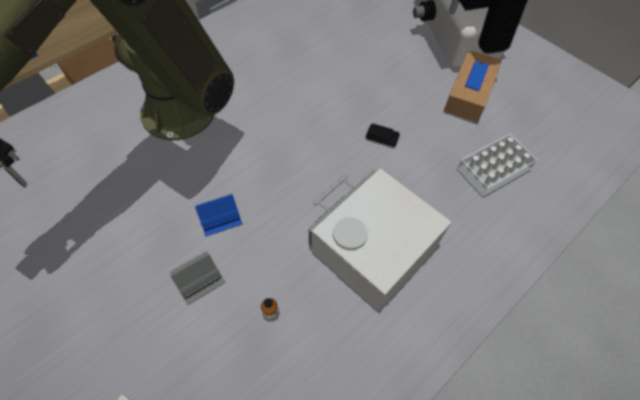

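View pics/top0.png

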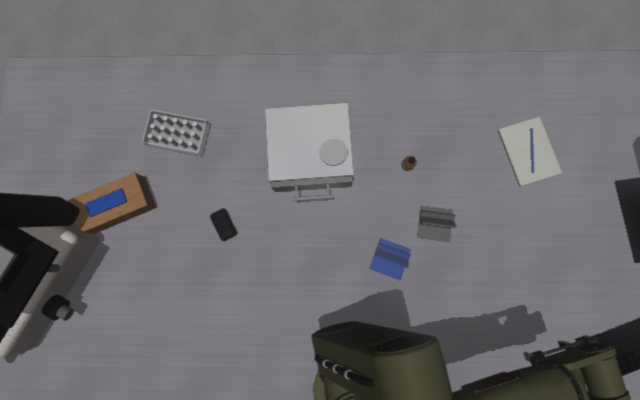

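The scene view shows the cabinet at (380,235), the grey rest at (197,275), the bottle at (269,308) and the mouse at (382,134). In the top view, the handle is at (313,198), the grey rest at (436,223), the bottle at (409,163), the mouse at (223,224) and the dish at (333,152). The blue rest is a decoy.

```bash
python3 - <<'E'
import cv2, numpy as np
s=cv2.imread("pics/scene0.png"); t=cv2.imread("pics/top0.png")
def z(im,x,y,w,h): return cv2.resize(im[y:y+h,x:x+w],(400,300),interpolation=cv2.INTER_CUBIC)
cv2.imwrite("pics/c1.png",np.vstack([np.hstack([z(t,400,190,80,60),z(t,255,95,120,120*3//4+20)]),np.hstack([z(s,155,240,80,60),z(s,300,160,80,60)])]))
E
```

```text
(no output)
```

View pics/c1.png

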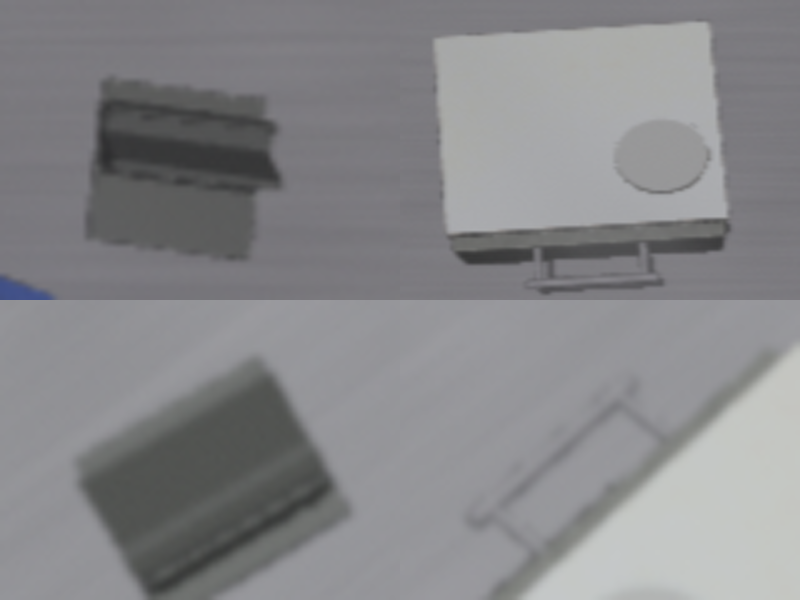

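The crops show the grey rest's base corners in the top view at about (420,206), (454,210), (450,242) and (418,238). Its ledge and lip are on the far (+x) side. The handle bar ends are at about (293,199.5) and (333.6,197.3) in the top view, and (315,203.6) and (345.6,176) in the scene view.

```bash
cat > h.py <<'E'
import numpy as np, cv2
from cell import telemetry, eyes, manip
from scipy.spatial.transform import Rotation as Ro
np.set_printoptions(precision=1,suppress=True)
def pose(c,st=None):
    if "cam_to_world" in c: return c["cam_to_world"]
    T=np.eye(4); T[:3,:3]=Ro.from_euler("xyz",st["eef_rot"]).as_matrix(); T[:3,3]=st["eef_pos"]
    return T@c["T_tool_cam"]
def ray(c,uv,st=None):
    M=pose(c,st); d=np.array([(uv[0]-c["cx"])/c["fx"],-(uv[1]-c["cy"])/c["fy"],-1])
    d=M[:3,:3]@d; return M[:3,3],d/np.linalg.norm(d)
def onz(c,uv,z,st=None):
    o,d=ray(c,uv,st); return o+d*(z-o[2])/d[2]
def tri(rays):
    A=sum(np.eye(3)-np.outer(d,d) for o,d in rays); b=sum((np.eye(3)-np.outer(d,d))@o for o,d in rays)
    p=np.linalg.solve(A,b); return p,max(np.linalg.norm((np.eye(3)-np.outer(d,d))@(p-o)) for o,d in rays)
E
python3 - <<'E'
from h import *
t=eyes.camera("top"); s=eyes.camera("scene")
for a,b in (((293.1,199.5),(345.6,176)),((333.6,197.3),(315,203.6)),((293.1,199.5),(315,203.6)),((333.6,197.3),(345.6,176))):
    print(a,b,*tri([ray(t,a),ray(s,b)]))
for a in ((293.1,199.5),(333.6,197.3)): print("h98",onz(t,a,98))
P=[onz(t,a,0)for a in((420,205.6),(453.6,209.6),(450,241.6),(417.6,237.6))]
for p in P: print("rest",p)
for a in((266,110),(348,104),(354,178),(270,182)): print("cab",onz(t,a,126))
for a in((157,273)): pass
for a in((171,272),(207,251.5),(224.5,283),(185,300)): print("rest scene z0",onz(s,a,0))
for a in((409,163),): print("bottle",onz(t,a,85))
E
```

```text
(293.1, 199.5) (345.6, 176) [604.  186.9  98.8] 0.5612541181695672
(333.6, 197.3) (315, 203.6) [612.   59.5 100.1] 2.8536565466271204
(293.1, 199.5) (315, 203.6) [592.6 149.7   2.1] 52.45761174493134
(333.6, 197.3) (345.6, 176) [624.8  91.6 211.4] 45.83558460096932
h98 [604.4 187.5  98. ]
h98 [610.7  57.1  98. ]
rest [ 594.5 -238.3    0. ]
rest [ 580. -352.    0.]
rest [ 471.4 -334.9    0. ]
rest [ 485.4 -226.4    0. ]
cab [895.1 275.  126. ]
cab [912.6   8.3 126. ]
cab [667.9  -7.8 126. ]
cab [657.  258.7 126. ]
rest scene z0 [ 470.  -330.7    0. ]
rest scene z0 [ 485. -224.    0.]
rest scene z0 [ 591.5 -242.2    0. ]
rest scene z0 [ 560.4 -346.     0. ]
bottle [ 724.4 -190.3   85. ]
```

```bash
python3 - <<'E'
from h import *
c=eyes.camera("wrist"); print(c["T_tool_cam"].round(3),c["fx"],c["cx"],c["cy"],[k for k in c])
E
```

```text
[[  -0.     1.     0.3   78.9]
 [   1.     0.    -0.     0.2]
 [  -0.     0.3   -1.  -178.1]
 [   0.     0.     0.     1. ]] 343.8599952884678 315.24943047827963 199.06162282810376 ['pixels', 'fx', 'fy', 'cx', 'cy', 'T_tool_cam']
```

Call:
{"name": "play_rows", "arguments": {
  "translation": [
    [0.04, 0.03, 0.02],
    [0.08, 0.06, 0.04],
    [0.12, 0.09, 0.06],
    [0.16, 0.12, 0.08],
    [0.2, 0.15, 0.1],
    [0.24, 0.18, 0.12],
    [0.29, 0.2, 0.12],
    [0.33, 0.22, 0.12],
    [0.33, 0.22, 0.12]
  ],
  "yaw": [0.15, 0.3, 0.45, 0.6, 0.75, 0.9, 1.05, 1.2, 1.2]
}}

```text
clock: 1.38
eef_pos: [491.6, -304.7, 324.5]
eef_rot: [-3.141, -0.001, 1.5]
wrist_force: [-0.5, -1.0, -0.4]
finger_gap: 94.1
finger_force: 0.0
```

```bash
python3 - <<'E'
from h import *
import pickle
st=telemetry.read_state(); c=eyes.camera("wrist"); print(st["eef_pos"],st["clock"])
pickle.dump((st,c),open("w1.pkl","wb")); cv2.imwrite("pics/w1.png",c["pixels"][:,:,::-1])
E
```

```text
[ 491.6 -304.7  324.5] 1.375
```

View pics/w1.png

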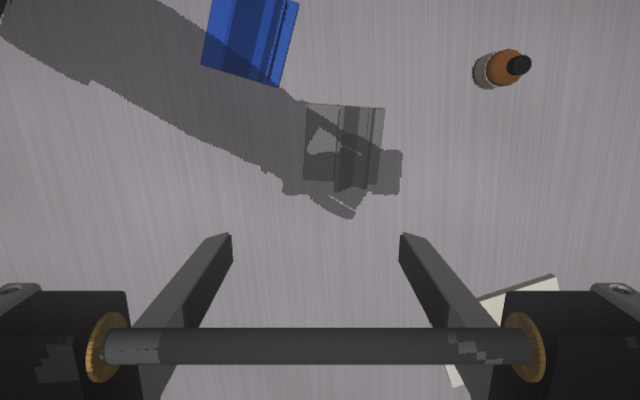

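The wrist view shows the grey rest with base corners at about (305,103), (384,108), (379,188) and (302,180), its ledge on the right (+x). The bottle is at (505,68).

```bash
python3 - <<'E'
from h import *
import pickle
st,c=pickle.load(open("w1.pkl","rb"))
for uv in ((305,103),(384,108),(379,188),(302,180)): print(onz(c,uv,0,st))
im=cv2.imread("pics/w1.png")[90:205,285:415]
im=cv2.convertScaleAbs(im,alpha=1.8); cv2.imwrite("pics/c2.png",cv2.resize(im,None,fx=5,fy=5,interpolation=cv2.INTER_CUBIC))
E
```

```text
[ 482.3 -225.8    0. ]
[ 593.1 -240.6    0. ]
[ 583.6 -356.5    0. ]
[ 469.  -336.1    0. ]
```

View pics/c2.png

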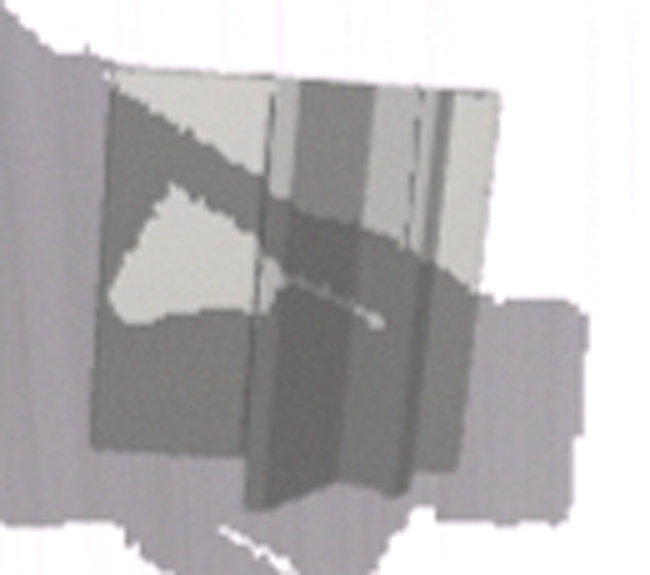

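The zoomed crop shows the base corners at (307.4,104.4), (384.6,108.4), (376.6,184) and (303.4,179.6). The back's top edge runs from (340,106) to (334,191).

```bash
python3 - <<'E'
from h import *
import pickle
st,c=pickle.load(open("w1.pkl","rb")); t=eyes.camera("top")
for z in (0,8): print(z,*[onz(c,uv,z,st)[:2] for uv in ((307.4,104.4),(384.6,108.4),(376.6,184),(303.4,179.6))])
print(tri([ray(c,(334,191),st),ray(t,(456,227.4))]),tri([ray(c,(340,106),st),ray(t,(420.4,224))]))
for z in (66,70): print(z,*[onz(c,uv,z,st)[:2] for uv in ((340,106),(334,191),(344.6,106.5),(338.6,191))])
for z in (20,28,34): print(z,*[onz(c,uv,z,st)[:2] for uv in ((372,108),(366,189))], "lip end/ledge")
E
```

```text
0 [ 485.5 -228. ] [ 594.  -241.2] [ 580.1 -350.1] [ 471.2 -335.6]
8 [ 485.7 -228. ] [ 592.4 -241. ] [ 578.8 -348.1] [ 471.6 -333.9]
(array([ 513.3, -336.8,   74.4]), np.float64(0.428303718771804)) (array([ 529.7, -233.1,   21.4]), np.float64(0.08749478929364127))
66 [ 526.8 -232.5] [ 513.4 -339.3] [ 532.4 -233.5] [ 519.4 -339.8]
70 [ 526.6 -232.5] [ 513.3 -338.3] [ 532.1 -233.5] [ 519.2 -338.7]
20 [ 573.1 -238.9] [ 561.4 -351.5] lip end/ledge
28 [ 571.8 -238.7] [ 560.3 -349.5] lip end/ledge
34 [ 570.9 -238.5] [ 559.5 -347.9] lip end/ledge
```

Call:
{"name": "play_rows", "arguments": {
  "translation": [
    [0.01, 0.06, 0],
    [0.02, 0.12, 0],
    [0.03, 0.18, 0],
    [0.04, 0.24, 0],
    [0.06, 0.3, 0],
    [0.08, 0.36, 0],
    [0.1, 0.4, 0.0],
    [0.116, 0.425, -0.03],
    [0.116, 0.425, -0.06],
    [0.116, 0.425, -0.06]
  ],
  "yaw": [0.02, 0.04, 0.06, 0.08, 0.1, 0.12, 0.135, 0.135, 0.135, 0.135],
  "hand": 0.5
}}

```text
clock: 2.72
eef_pos: [605.0, 117.6, 263.7]
eef_rot: [-3.138, 0.0, 1.628]
wrist_force: [0.1, -0.3, 1.0]
finger_gap: 47.0
finger_force: 0.0
```

Call:
{"name": "play_rows", "arguments": {
  "translation": [
    [0.002, 0.005, -0.04],
    [0.002, 0.005, -0.09],
    [0.002, 0.005, -0.13],
    [0.002, 0.005, -0.165],
    [0.002, 0.005, -0.184],
    [0.002, 0.005, -0.184]
  ],
  "yaw": [0, 0, 0, 0, 0, 0],
  "hand": 0.35
}}

```text
clock: 3.48
eef_pos: [608.0, 123.2, 81.8]
eef_rot: [-3.141, 0.0, 1.629]
wrist_force: [0.1, -0.3, 0.6]
finger_gap: 32.9
finger_force: 0.0
```

Call:
{"name": "play_rows", "arguments": {
  "translation": [
    [0, 0, 0],
    [0, 0, 0],
    [0, 0, 0],
    [0, 0, 0],
    [0, 0, 0]
  ],
  "yaw": [0, 0, 0, 0, 0],
  "hand": 0.05,
  "force": 20
}}

```text
clock: 4.1
eef_pos: [608.4, 123.8, 82.6]
eef_rot: [3.14, -0.0, 1.63]
wrist_force: [-0.6, -0.5, 5.8]
finger_gap: 10.4
finger_force: 20.0
```

Call:
{"name": "play_rows", "arguments": {
  "translation": [
    [-0.01, -0.0006, 0],
    [-0.03, -0.002, 0],
    [-0.05, -0.003, 0],
    [-0.07, -0.0045, 0],
    [-0.09, -0.006, 0],
    [-0.11, -0.007, 0],
    [-0.13, -0.0085, 0],
    [-0.145, -0.0095, 0],
    [-0.155, -0.01, 0],
    [-0.161, -0.0105, 0],
    [-0.164, -0.0107, 0],
    [-0.164, -0.0107, 0]
  ],
  "yaw": [0, 0, 0, 0, 0, 0, 0, 0, 0, 0, 0, 0]
}}

```text
clock: 5.6
eef_pos: [444.6, 113.1, 82.5]
eef_rot: [3.138, -0.0, 1.63]
wrist_force: [2.8, -0.8, 7.2]
finger_gap: 10.2
finger_force: 20.0
```

Call:
{"name": "play_rows", "arguments": {
  "translation": [
    [-0.002, 0, 0],
    [-0.004, 0, 0],
    [-0.004, 0, 0]
  ],
  "yaw": [0, 0, 0]
}}

```text
clock: 5.98
eef_pos: [444.5, 113.1, 82.8]
eef_rot: [3.129, -0.0, 1.63]
wrist_force: [35.3, -0.0, -18.4]
finger_gap: 10.2
finger_force: 20.0
```

Call:
{"name": "play_rows", "arguments": {
  "translation": [
    [0.003, 0, 0],
    [0.004, 0, 0],
    [0.004, 0, 0],
    [0.004, 0, 0]
  ],
  "yaw": [0, 0, 0, 0],
  "hand": 0.35
}}

```text
clock: 6.48
eef_pos: [443.6, 113.1, 81.4]
eef_rot: [-3.141, -0.0, 1.63]
wrist_force: [-0.5, 0.1, 0.7]
finger_gap: 32.9
finger_force: 0.0
```

Call:
{"name": "play_rows", "arguments": {
  "translation": [
    [0, 0, 0.04],
    [0, 0, 0.1],
    [0, 0, 0.16],
    [0, 0, 0.2],
    [0.03, 0, 0.23],
    [0.06, 0, 0.23],
    [0.06, 0, 0.23]
  ],
  "yaw": [0, 0, 0, 0, -0.16, -0.33, -0.33]
}}

```text
clock: 7.35
eef_pos: [504.5, 112.9, 310.7]
eef_rot: [-3.14, 0.001, 1.299]
wrist_force: [-0.4, -0.7, 0.2]
finger_gap: 33.1
finger_force: 0.0
```

```bash
python3 - <<'E'
from h import *
import pickle
st=telemetry.read_state(); c=eyes.camera("wrist"); t=eyes.camera("top")
pickle.dump((st,c,t),open("w2.pkl","wb")); 
def z(im,x,y,w,h): return cv2.resize(im[y:y+h,x:x+w],(800,300),interpolation=cv2.INTER_CUBIC)
cv2.imwrite("pics/w2.png",c["pixels"][:,:,::-1])
cv2.imwrite("pics/t2.png",cv2.resize(t["pixels"][150:270,240:400,::-1],(800,600),interpolation=cv2.INTER_CUBIC))
E
```

```text
(no output)
```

View pics/w2.png

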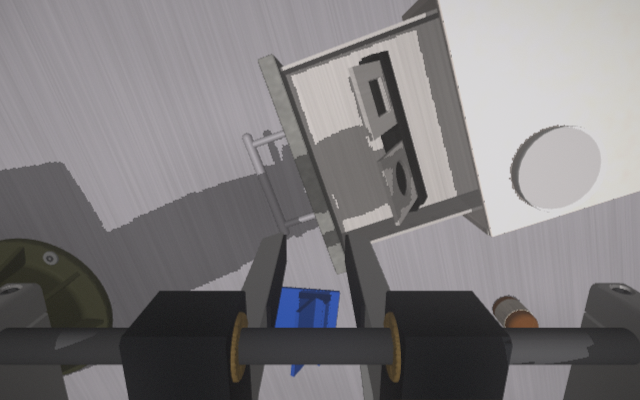

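The wrist view shows the drawer open. The square-window plate is in the +y slot at (375,98) and the round-opening plate is in the -y slot at (398,185), close to the side wall.

```bash
python3 - <<'E'
from h import *
import pickle
st,c,t=pickle.load(open("w2.pkl","rb"))
a=cv2.resize(c["pixels"][130:240,320:500,::-1],(800,489),interpolation=cv2.INTER_CUBIC)[:300]
w=c["pixels"][125:245,340:450,::-1]; tt=t["pixels"][165:250,265:375,::-1]
cv2.imwrite("pics/c3.png",np.hstack([cv2.resize(w,(400,436),interpolation=cv2.INTER_CUBIC),cv2.resize(np.pad(tt,((0,35),(0,0),(0,0))),(400,436),interpolation=cv2.INTER_CUBIC)]))
E
```

```text
(no output)
```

View pics/c3.png

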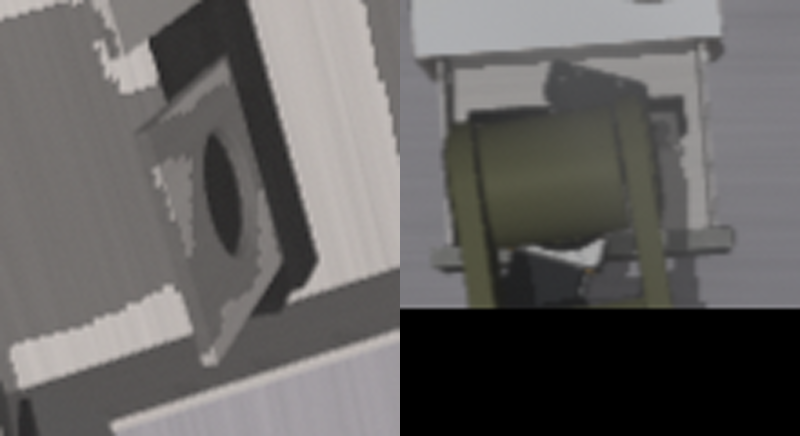

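The crop puts the round plate's top-edge corners at (377.7,161.3) and (396.9,224.8) in the wrist picture. The arm hides the plate in the top view, so I'll take a second wrist view from above the plate.

Call:
{"name": "play_rows", "arguments": {
  "translation": [
    [0.01, -0.005, 0],
    [0.02, -0.01, 0],
    [0.03, -0.02, 0],
    [0.04, -0.025, 0],
    [0.05, -0.03, 0],
    [0.06, -0.035, 0],
    [0.07, -0.04, 0],
    [0.075, -0.042, 0],
    [0.075, -0.042, 0]
  ],
  "yaw": [-0.16, -0.32, -0.48, -0.64, -0.8, -0.96, -1.12, -1.234, -1.234],
  "hand": 1
}}

```text
clock: 8.57
eef_pos: [578.3, 71.1, 311.5]
eef_rot: [-3.142, 0.0, 0.068]
wrist_force: [-0.2, -0.3, -0.6]
finger_gap: 94.3
finger_force: 0.0
```

```bash
python3 - <<'E'
from h import *
import pickle
st,c,t=pickle.load(open("w2.pkl","rb"))
for z in (107,110): print(z,onz(c,(377.7,161.3),z,st),onz(c,(396.9,224.8),z,st))
st=telemetry.read_state(); c=eyes.camera("wrist"); s=eyes.camera("scene")
pickle.dump((st,c,s),open("w3.pkl","wb")); print(st["eef_pos"],st["eef_rot"])
cv2.imwrite("pics/w3.png",c["pixels"][:,:,::-1])
E
```

```text
107 [575.5 108.7 107. ] [580.6  29.  107. ]
110 [575.1 109.3 110. ] [580.2  30.2 110. ]
[578.3  71.1 311.5] [-3.1  0.   0.1]
```

View pics/w3.png

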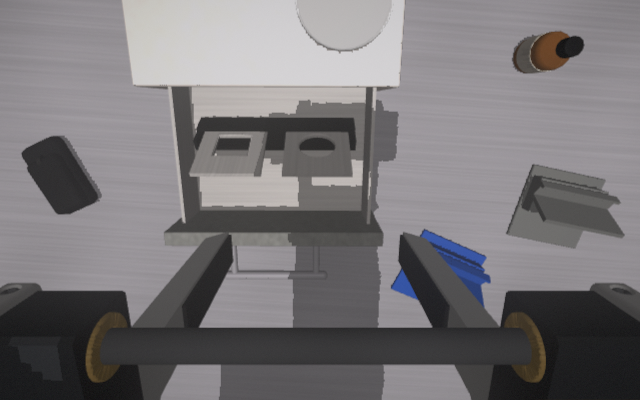

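The overhead wrist view shows the round plate's top edge from (283,177) to (354,177). The square plate is to its left and the drawer's right wall rim runs from about (375,88) to (370,222).

```bash
python3 - <<'E'
from h import *
import pickle
s2,c2,_=pickle.load(open("w2.pkl","rb")); s3,c3,_=pickle.load(open("w3.pkl","rb"))
for n,a,b in (("+y top",(283,177),(377.7,161.3)),("-y top",(353.5,177),(396.9,224.8)),("rim cab",(376,88),(482,209)),("rim front",(371,222),(371,241))):
    print(n,*tri([ray(c3,a,s3),ray(c2,b,s2)]))
x=np.array([np.cos(.065),np.sin(.065)]);y=np.array([-x[1],x[0]])
for z in (90,106,110):
  for n,uv in (("p+",(283,177)),("p-",(353.5,177)),("sq-",(262,175)),("wall in@plate",(367.5,177)),("wall out",(374,177)),("front L",(166,244)),("front R",(382,244))):
    p=onz(c3,uv,z,s3); q=p[:2]-[443.3,112.7]; print(z,n,p,"drawer frame",q@x,q@y)
g=cv2.cvtColor(c3["pixels"],cv2.COLOR_RGB2GRAY)
print(g[177,255:300]);print(g[177,345:385]); print(g[165:185,320])
E
```

```text
+y top [574.4 108.  109.2] 1.3986296087540075
-y top [579.6  28.5 108.5] 1.3231009096965947
rim cab [678.8  16.  103.1] 4.6184053122408075
rim front [539.9  15.2 126.7] 11.50594251526796
90 p+ [569.2 108.5  90. ] drawer frame 125.40193233758121 -12.369715236767313
90 p- [574.9  25.1  90. ] drawer frame 125.65233599413837 -95.95752198323352
90 sq- [570.  133.4  90. ] drawer frame 127.74360522039304 12.433496799493046
90 wall in@plate [576.    8.5  90. ] drawer frame 125.70206359677215 -112.55720465586376
90 wall out [576.6   0.9  90. ] drawer frame 125.72515164362711 -120.26427740872658
90 front L [473.6 251.1  90. ] drawer frame 39.27359860389478 136.16631368819048
90 front R [492.  -18.9  90. ] drawer frame 40.074937902051325 -134.52256308829763
106 p+ [572.8 107.2 106. ] drawer frame 128.82774316675534 -13.888037126691428
106 p- [578.2  27.2 106. ] drawer frame 129.06811821415673 -94.12817133689319
106 sq- [573.5 131.1 106. ] drawer frame 131.07563258635838 9.921811942207176
106 wall in@plate [579.3  11.3 106. ] drawer frame 129.1158542376822 -110.06304051630163
106 wall out [579.8
[... 534 characters left out ...]
109.43949948141109
110 wall out [580.6   4.6 110. ] drawer frame 129.99123410602186 -116.76073910869604
110 front L [482.8 242.4 110. ] drawer frame 47.867637216436414 126.83236885690458
110 front R [500.3 -14.2 110. ] drawer frame 48.62885969515046 -130.30522343909885
[172 172 172 171 171 175 183 184 183 183 184 184 185 183 184 185 184 184
 185 185 185 184 185 184 185 184 182 173 173 172 172 174 173 173 173 172
 171 171 173 173 171 162 151 106 106]
[162 162 163 163 162 163 162 168 184 184 186 185 184 184 183 184 177 140
  74  73  74  75  74 103 153 140 107  99  95  95  96  95 103 132 152 152
 153 152 152 153]
[100  99  99 100 100  99 100 100  99  99  97 118 163 186 186 185 185 184
 184 184]
```

```bash
python3 - <<'E'
from h import *
import pickle
s2,c2,_=pickle.load(open("w2.pkl","rb")); s3,c3,_=pickle.load(open("w3.pkl","rb"))
g=cv2.cvtColor(c3["pixels"],cv2.COLOR_RGB2GRAY); g2=cv2.cvtColor(c2["pixels"],cv2.COLOR_RGB2GRAY)
for r in (100,120,150,177,195,205): print(r,g[r,358:384])
for col in (375,385,405,430,450,470): print(col,[(r,int(g2[r,col])) for r in range(205,246)][::1] if 0 else (g2[205:246,col]))
E
```

```text
100 [179 180 180 180 180 180 172 139  77  77  76  78  76  80 129 186 185 171
 108  96 109 133 133 140 154 155]
120 [110 111 111 112 111 109 103  73  71  71  72  72  74  91 111 112 109 101
  99  99  99  98  99  98  98  97]
150 [113 112 113 112 110  95  71  70  70  71  70  78  99 110 109 106  98  98
  98  97  98  99  98  98  97  98]
177 [184 183 184 177 140  74  73  74  75  74 103 153 140 107  99  95  95  96
  95 103 132 152 152 153 152 152]
195 [110 111 110 103  70  71  71  70  72 101 154 146 109 101  94  95  94 112
 152 152 152 152 152 152 153 154]
205 [109 108 103  84  71  69  71  71  71  84 110 109 108  94  96  94  95  96
  95 107 137 153 154 152 152 152]
375 [113 113 113 151 186 185 185 184 184 183 184 185 186 186 187 187 182 144
  86  86  86  85  85  87  86  85  85  86  86  85  85  86  87  87 141 184
 183 171 155 155 156]
385 [183 183 183 185 184 183 183 183 183 182 182 182 180 161 114  86  86  85
  86  86  87  86  85  86  86  87  86  87  85  86  93 145 183 182 171 160
 161 161 161 161 161]
405 [ 95  98 110 121 122 121 123 124 123 122 118 105  90  86  85  87  86  86
  87  86  87  86  86  86 114 161 184 178 164 158 158 158 158 158 157 158
 158 159 158 158 159]
430 [ 86  86  87  87  86  86  86  87  87  87  87  88  86  86  85  88 119 165
 183 177 164 157 157 157 157 156 159 158 159 159 157 158 158 158 159 158
 158 158 158 158 157]
450 [ 87  88  89  88  89  88  88  87  87  96 146 183 184 171 158 156 157 156
 155 156 156 155 155 155 155 156 157 155 156 157 157 155 156 156 157 156
 156 155 156 156 155]
470 [ 86  87  87 113 159 184 168 125  98 100 103 104  97  92  93  93 113 146
 159 160 158 159 159 160 161 160 159 159 158 157 157 157 157 157 157 157
 156 156 157 157 158]
```

```bash
python3 - <<'E'
from h import *
import pickle
s2,c2,_=pickle.load(open("w2.pkl","rb")); s3,c3,_=pickle.load(open("w3.pkl","rb"))
def plane(c,s,pts):
    D=np.array([ray(c,p,s)[1] for p in pts]); n=np.linalg.svd(D)[2][2]; return n,n@ray(c,pts[0],s)[0]
a=plane(c3,s3,[(371.7,100),(369.5,150),(368,177),(367,195)]);b=plane(c2,s2,[(375,239),(405,229.5),(430,221.5),(450,215),(470,208.5)])
for x in (560,579,600):
    M=np.array([a[0],b[0],[1,0,0]]); print(np.linalg.solve(M,[a[1],b[1],x]))
d=np.cross(a[0],b[0]); print(d/np.linalg.norm(d))
E
```

```text
[560.    4.7  75.7]
[579.    5.8  75.4]
[600.    7.1  75.1]
[ 1.   0.1 -0. ]
```

The drawer wall rim stands at about z = 75.5 and the plate's top edge at about z = 109. A tip height of 80 clears everything, so I'll go down.

Call:
{"name": "play_rows", "arguments": {
  "translation": [
    [0.003, -0.001, -0.04],
    [0.0075, -0.0025, -0.09],
    [0.0075, -0.0025, -0.14],
    [0.0075, -0.0025, -0.17],
    [0.0075, -0.0025, -0.195],
    [0.0075, -0.0025, -0.215],
    [0.0075, -0.0025, -0.23],
    [0.0075, -0.0025, -0.231],
    [0.0075, -0.0025, -0.231]
  ],
  "yaw": [0, -0.003, -0.003, -0.003, -0.003, -0.003, -0.003, -0.003, -0.003],
  "hand": 0.96
}}

```text
clock: 9.8
eef_pos: [586.6, 68.6, 81.2]
eef_rot: [3.142, -0.001, 0.063]
wrist_force: [-0.5, 0.0, 0.2]
finger_gap: 90.1
finger_force: 0.0
```

Call:
{"name": "play_rows", "arguments": {
  "translation": [
    [0, 0, 0],
    [0, 0, 0],
    [0, 0, 0],
    [0, 0, 0],
    [0, 0, 0]
  ],
  "yaw": [0, 0, 0, 0, 0],
  "hand": 0.7,
  "force": 25
}}

```text
clock: 10.42
eef_pos: [586.6, 68.6, 81.1]
eef_rot: [-3.142, -0.001, 0.063]
wrist_force: [-1.9, 0.1, 5.6]
finger_gap: 79.9
finger_force: 25.0
```

Call:
{"name": "play_rows", "arguments": {
  "translation": [
    [-0.003, 0, 0.0052],
    [-0.007, -0.0004, 0.0121],
    [-0.012, -0.0007, 0.0208],
    [-0.017, -0.001, 0.0294],
    [-0.022, -0.0014, 0.0381],
    [-0.027, -0.0017, 0.0468],
    [-0.032, -0.002, 0.0554],
    [-0.034, -0.002, 0.07],
    [-0.034, -0.002, 0.1],
    [-0.034, -0.002, 0.13],
    [-0.034, -0.002, 0.14],
    [-0.034, -0.002, 0.14]
  ],
  "yaw": [0, 0, 0, 0, 0, 0, 0, 0, 0, 0, 0, 0]
}}

```text
clock: 11.92
eef_pos: [552.3, 66.5, 220.5]
eef_rot: [-3.142, -0.0, 0.063]
wrist_force: [0.1, 0.3, -1.1]
finger_gap: 80.0
finger_force: 25.0
```

```bash
python3 - <<'E'
from h import *
c=eyes.camera("wrist"); t=eyes.camera("scene")
cv2.imwrite("pics/c4.png",np.vstack([cv2.resize(c["pixels"][60:360,100:540,::-1],(440,300)),cv2.resize(t["pixels"][100:300,240:460,::-1],(440,300))]))
E
```

```text
(no output)
```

View pics/c4.png

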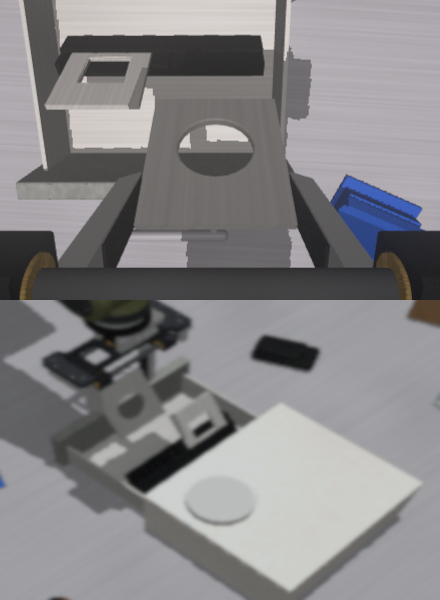

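The plate with the round opening is held and still slanted. Its foot corners in the wrist view are at (255,158) and (378,158), and its top corners at (235,289) and (397,289). The square plate is still in its slot.

```bash
python3 - <<'E'
from h import *
st=telemetry.read_state(); c=eyes.camera("wrist")
g=cv2.cvtColor(c["pixels"],cv2.COLOR_RGB2GRAY)
x=np.array([np.cos(.063),np.sin(.063),0])
P=[]
for a,b in (((255,158),(378,158)),((235,289),(397,289))):
    o,da=ray(c,a,st);_,db=ray(c,b,st); da/=abs(da[2]);db/=abs(db[2]); k=80/np.linalg.norm(da-db)
    m=o+k*(da+db)/2-st["eef_pos"]; P.append(m); print("mid rel TCP",m,"along x",m@x)
v=P[0]-P[1]; print(np.linalg.norm(v),np.degrees(np.arctan2(v@x,-v[2])))
print(g[150:166,316],g[280:300,316],g[225,225:260])
E
```

```text
mid rel TCP [ 43.9   1.7 -44.5] along x 43.943680858984465
mid rel TCP [-9.7 -1.2 26.7] along x -9.799621731980587
89.20334351947501 37.04839469737602
[124 123 124 122 122 121 124 124 119 114 111 113 112 112 111 112] [109 109 109 109 109 107 108 110 109 104  94  97  96  99 104 113 115 110
 106 102] [ 73  74  74  73  73  73  73  73  73  73  73  74  72  73  72  72  72  71
  77  97 112 113 112 112 112 112 111 111 112 111 111 111 109 111 111]
```

```bash
python3 - <<'E'
from h import *
st=telemetry.read_state(); c=eyes.camera("wrist"); x=np.array([np.cos(.063),np.sin(.063),0])
g=cv2.cvtColor(c["pixels"],cv2.COLOR_RGB2GRAY).astype(int)
for r in (160,164,200,284,287): print(r,g[r,228:262],g[r,370:404])
o,d=ray(c,(316,158),st); o=o-st["eef_pos"]
ot,dt=ray(c,(316,289),st); ot=ot-st["eef_pos"]
for tz in (26,28,30):
    t=ot+dt*(tz-ot[2])/dt[2]
    b=np.roots([1,2*d@(o-t),(o-t)@(o-t)-95**2])
    for k in b:
        p=o+d*k.real; v=p-t; print(tz,t@x,p@x,p[2],np.degrees(np.arctan2(v@x,-v[2])))
E
```

```text
160 [141 116 115 115 115 114 116 116 115 114 111  96 104 164 208 209 209 208
 208 208 209 209 208 209 209 202 166 123 116 112 114 114 113 113] [112 111 111 111 105  86  79  79  78  78  79  91 117 124 124 123 116 110
 110 111 112 110 111 111 109 112 111 112 113 113 113 112 113 112]
164 [116 114 114 113 115 115 115 114 114 111 100  97 154 208 209 209 209 209
 209 209 209 207 208 209 209 193 123 119 112 114 114 114 114 112] [111 111 112 112 111 103  79  79  78  79  79  92 125 125 125 122 114 111
 113 112 110 112 112 111 111 111 112 112 110 111 111 112 112 111]
200 [204 205 205 205 205 205 204 205 206 205 207 205 206 206 207 207 206 206
 207 207 192 122 112 114 114 113 113 112 112 112 113 112 111 110] [107 108 110 110 111 111 111 110 113 111 111 111 118 122 111 108 128 173
 172 172 173 172 172 172 171 171 171 172 172 171 170 171 172 173]
284 [ 43  42  42  42  42  67 108 109 110 112 109 109 108 108 109 108 108 108
 109 107 108 107 107 108 110 110 110 109 110 109 110 110 109 108] [108 109 109 110 109 110 109 109 106 107 107 105 105 106 106 104 105 106
 105 105 105 107 107 107 107 106 104  90  41  40  41  40  40  38]
287 [ 43  43  42  42  43  64 104 108 108 108 108 108 109 107 106 106 107 106
 106 108 107 109 110 108 108 108 109 109 108 107 107 108 106 105] [108 107 106 107 107 106 104 104 105 104 104 105 105 106 105 105 105 106
 108 106 107 105 106 105 105 105 102  84  40  41  38  41  40  40]
26 -10.189066843400342 42.58812508402768 -52.99075773820556 33.748623468136806
26 -10.189066843400342 64.47675162337987 84.73663759076739 128.19072563887588
28 -9.01108765237701 42.80528696711589 -51.62433392587985 33.05449015326318
28 -9.01108765237701 64.93767777537929 87.63687247940945 128.88485855061037
30 -7.833108461353692 43.02536590160218 -50.239555472143735 32.367869868508556
30 -7.833108461353692 65.39568687598062 90.51875272664095 129.57147843756854
```

Call:
{"name": "play_rows", "arguments": {
  "translation": [
    [-0.002, -0.015, 0],
    [-0.005, -0.045, 0],
    [-0.009, -0.08, 0],
    [-0.013, -0.12, 0],
    [-0.017, -0.16, 0],
    [-0.021, -0.2, 0],
    [-0.025, -0.24, 0],
    [-0.029, -0.28, 0],
    [-0.032, -0.315, 0],
    [-0.034, -0.34, 0],
    [-0.035, -0.353, 0],
    [-0.035, -0.353, 0]
  ],
  "yaw": [-0.01, -0.025, -0.045, -0.065, -0.085, -0.11, -0.13, -0.15, -0.17, -0.185, -0.191, -0.191]
}}

```text
clock: 13.62
eef_pos: [516.9, -287.0, 220.1]
eef_rot: [-3.141, 0.0, -0.129]
wrist_force: [-0.4, 0.9, -0.5]
finger_gap: 79.9
finger_force: 25.0
```

Call:
{"name": "play_rows", "arguments": {
  "translation": [
    [0, 0, -0.03],
    [0, 0, -0.07],
    [0, 0, -0.1],
    [0, 0, -0.11],
    [0, 0, -0.11]
  ],
  "yaw": [0, 0, 0, 0, 0]
}}

```text
clock: 14.25
eef_pos: [517.5, -286.1, 110.8]
eef_rot: [-3.142, -0.0, -0.128]
wrist_force: [0.7, -0.4, -0.5]
finger_gap: 79.9
finger_force: 25.0
```

```bash
python3 - <<'E'
from h import *
import pickle
st=telemetry.read_state(); c=eyes.camera("wrist"); t=eyes.camera("scene"); pickle.dump((st,c,t),open("w5.pkl","wb"))
cv2.imwrite("pics/c5.png",np.vstack([cv2.resize(c["pixels"][100:310,150:490,::-1],(486,300)),cv2.resize(t["pixels"][220:320,140:302,::-1],(486,300),interpolation=cv2.INTER_CUBIC)]))
E
```

```text
(no output)
```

View pics/c5.png

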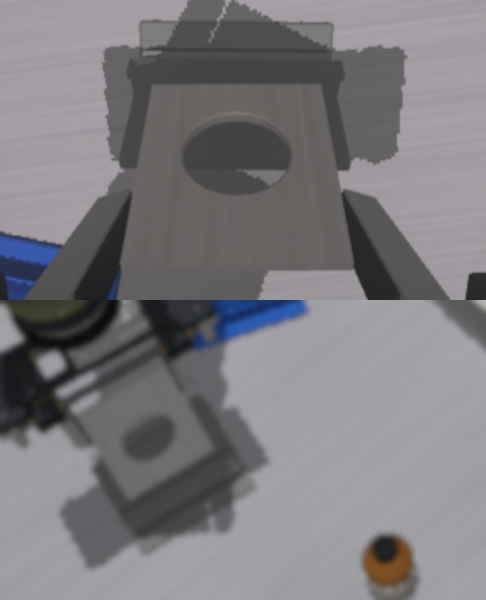

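The plate hangs square over the rest, centred left to right, about 29 mm above its seat. I'll lower it gently.

Call:
{"name": "play_rows", "arguments": {
  "translation": [
    [0, 0, -0.008],
    [0, 0, -0.015],
    [0, 0, -0.02],
    [0, 0, -0.024],
    [0, 0, -0.026],
    [0, 0, -0.026]
  ],
  "yaw": [0, 0, 0, 0, 0, 0]
}}

```text
clock: 15.1
eef_pos: [517.1, -286.2, 85.7]
eef_rot: [-3.141, 0.0, -0.128]
wrist_force: [-9.6, 6.2, 16.6]
finger_gap: 79.6
finger_force: 25.0
```

Call:
{"name": "play_rows", "arguments": {
  "translation": [
    [0, 0, -0.001],
    [0, 0, -0.002],
    [0, 0, -0.002]
  ],
  "yaw": [0, 0, 0]
}}

```text
clock: 15.48
eef_pos: [517.0, -286.2, 83.8]
eef_rot: [-3.141, 0.0, -0.128]
wrist_force: [-10.7, 7.0, 18.8]
finger_gap: 79.6
finger_force: 25.0
```

Call:
{"name": "play_rows", "arguments": {
  "translation": [
    [0, 0, 0.006],
    [-0.003, 0, 0.012],
    [-0.006, 0.0008, 0.012],
    [-0.006, 0.0008, 0.012]
  ],
  "yaw": [0, 0, 0, 0]
}}

```text
clock: 15.98
eef_pos: [511.0, -285.6, 94.3]
eef_rot: [-3.141, 0.0, -0.128]
wrist_force: [-0.3, -0.6, -1.5]
finger_gap: 79.7
finger_force: 25.0
```

```bash
python3 - <<'E'
from h import *
import pickle
st=telemetry.read_state(); c=eyes.camera("wrist"); pickle.dump((st,c),open("w6.pkl","wb"))
s5,c5,_=pickle.load(open("w5.pkl","rb"))
cv2.imwrite("pics/c6.png",np.vstack([cv2.resize(k["pixels"][110:310,200:440,::-1],(360,300)) for k in (c5,c)]))
for k in (c5,c):
  g=cv2.cvtColor(k["pixels"],cv2.COLOR_RGB2GRAY).astype(int); print(g[135:175,260:265].mean(1).astype(int),g[278:296,316])
E
```

```text
[ 85 104  94  78  78  76  72  70  70  70  70  70  70  70  70  69  70  70
  69  69  69  69  69  76  92 102 102 101 101 101 101 101 101 101 101 101
 101 101 101 101] [101 100 100 100 101 100  99  98  98 100 100  98  94  95  95  96  92  93]
[ 72  71  71  71  71  71  71  71  71  70  70  70  69  69  70  70  69  70
  69  69  70  69  69  68  69  78  95 105 105 105 105 105 105 105 104 105
 105 104 105 104] [104 105 104 104 104 104 105 104 104 104 104 103 104 103 104 104 104 104]
```

View pics/c6.png

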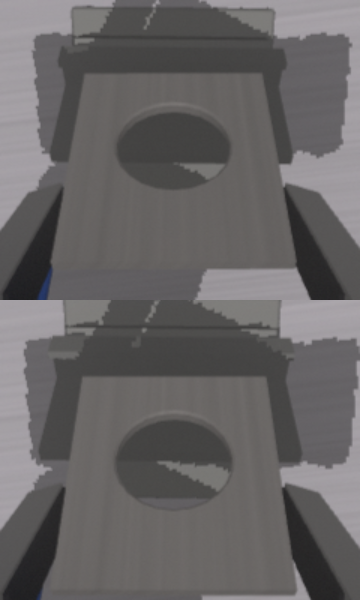

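The plate has shifted in the hand: its foot edge is now at row 161 and its top edge at about row 303. I'll solve for its new pose in the hand.

```bash
python3 - <<'E'
from h import *
import pickle
s6,c6=pickle.load(open("w6.pkl","rb")); s5,c5,_=pickle.load(open("w5.pkl","rb"))
for st,c,a,b in ((s5,c5,158.5,289),(s6,c6,161,303)):
    g=cv2.cvtColor(c["pixels"],cv2.COLOR_RGB2GRAY).astype(int)
    yw=st["eef_rot"][2]; x=np.array([np.cos(yw),np.sin(yw),0])
    for r in (a+4,b-5):
        r=int(r); print(r,g[r,228:268],g[r,362:402])
    print(g[284:312,300])
    o,d=ray(c,(316,a),st);o=o-st["eef_pos"]; ot,dt=ray(c,(316,b),st); ot=ot-st["eef_pos"]
    for tz in range(26,44,3):
        t=ot+dt*(tz-ot[2])/dt[2]; k=np.roots([1,2*d@(o-t),(o-t)@(o-t)-95**2]); p=o+d*max(k.real); v=p-t
        zc=-(pose(c,st)[:3,2]); f=c["fx"]*80
        print(tz,t@x,p@x,p[2],"ang",np.degrees(np.arctan2(v@x,-v[2])),"w",f/((t-ot)@zc),f/((p-o)@zc))
E
```

```text
162 [100  99  99  99  99  98 100  99  98  99  99  99  99  98  93  74  70  71
  71  70  70  69  72  69  69  69  69  79  98 102 103 104 102 103 100 101
 100 101 100 100] [ 98  96  98  98  99 101 101 102 101 102 101 100  96  83  69  71  69  69
  68  69  68  69  68  68  75  92  97  99  99  99  98 100  98  98 100  99
  99  99  99 100]
284 [ 37  37  34  35  36  62  98  99 101 101  99  98  98  97  98  99  97  98
  98  98  97  96  97  98  99  99  98  98  99 100  98  99  99  97  98  97
  96  94  96  96] [ 99 100  99  99  99  99 100 100 100 100 101 100 100 101  99  99  99  98
  97  97  99  98  97  96  98  98  98  97  98  98  99 100  99  98  97  82
  39  40  41  40]
[99 98 99 99 99 98 95 96 95 94 95 96 94 95 94 93 95 93 93 93 95 94 93 92
 93 93 96 94]
26 -10.184290480778746 42.36525931167565 -53.142390281706554 ang 33.58365936573031 w 161.3077469589452 118.32787616827079
29 -8.425694587310648 42.69257509144072 -51.07430735344221 ang 32.553567055784825 w 164.55401144637395 119.39581021471571
32 -6.667098693842551 43.02620468847748 -48.96633176335405 ang 31.5396332013189 w 167.93361940189578 120.
[... 1196 characters left out ...]
874895 -48.004806495154725 ang 38.830999906815684 w 159.30735643475637 120.78285786069134
29 -16.148723250706063 41.788225639310895 -46.28803964962353 ang 37.57962154450491 w 162.51379673526196 121.70715669382555
32 -14.233520348337226 42.08366018161532 -44.50720963101617 ang 36.35689309368672 w 165.85196284052665 122.68101464143432
35 -12.318317445968418 42.3890309689255 -42.66648558904771 ang 35.160410662586536 w 169.33014224936338 123.70414260986044
38 -10.40311454359961 42.703730238684926 -40.769531014779005 ang 33.98806251763728 w 172.95733256063002 124.77653510393408
41 -8.487911641230774 43.02722061224885 -38.819585136820336 ang 32.8379812086252 w 176.74331919266544 125.89843857644178
```

Call:
{"name": "play_rows", "arguments": {
  "translation": [
    [0.004, -0.0005, 0],
    [0.004, -0.0005, -0.006],
    [0.004, -0.0005, -0.011],
    [0.004, -0.0005, -0.014],
    [0.004, -0.0005, -0.014]
  ],
  "yaw": [0, 0, 0, 0, 0],
  "force": 10
}}

```text
clock: 16.65
eef_pos: [515.2, -286.1, 80.1]
eef_rot: [-3.141, 0.001, -0.128]
wrist_force: [0.3, 0.5, -0.5]
finger_gap: 79.6
finger_force: 10.0
```

Call:
{"name": "play_rows", "arguments": {
  "translation": [
    [0, 0, -0.001],
    [0, 0, -0.002],
    [0, 0, -0.002]
  ],
  "yaw": [0, 0, 0]
}}

```text
clock: 17.02
eef_pos: [515.3, -286.2, 78.4]
eef_rot: [3.142, 0.0, -0.128]
wrist_force: [-0.5, 0.4, -1.1]
finger_gap: 80.2
finger_force: 10.0
```

Call:
{"name": "play_rows", "arguments": {
  "translation": [
    [0, 0, -0.001],
    [0, 0, -0.002],
    [0, 0, -0.002]
  ],
  "yaw": [0, 0, 0]
}}

```text
clock: 17.4
eef_pos: [515.4, -286.2, 77.1]
eef_rot: [3.141, -0.0, -0.128]
wrist_force: [-3.2, 1.3, 6.2]
finger_gap: 79.7
finger_force: 10.0
```

Call:
{"name": "play_rows", "arguments": {
  "translation": [
    [-0.001, 0, -0.0003],
    [-0.002, 0.0003, -0.0008],
    [-0.003, 0.0004, -0.0014],
    [-0.003, 0.0004, -0.0014]
  ],
  "yaw": [0, 0, 0, 0]
}}

```text
clock: 17.9
eef_pos: [512.3, -285.9, 75.2]
eef_rot: [3.141, -0.0, -0.128]
wrist_force: [2.1, -0.1, 4.0]
finger_gap: 79.9
finger_force: 10.0
```

Both the ledge and the back are now in contact, so I'll release.

Call:
{"name": "play_rows", "arguments": {
  "translation": [
    [0, 0, 0],
    [0, 0, 0],
    [0, 0, 0],
    [0, 0, 0]
  ],
  "yaw": [0, 0, 0, 0],
  "hand": 1
}}

```text
clock: 18.4
eef_pos: [512.2, -285.7, 74.9]
eef_rot: [-3.141, 0.0, -0.128]
wrist_force: [-0.0, 1.0, 0.7]
finger_gap: 94.1
finger_force: 0.0
```

Call:
{"name": "play_rows", "arguments": {
  "translation": [
    [0, 0, 0.02],
    [0, 0, 0.05],
    [0, 0, 0.1],
    [0, 0, 0.15],
    [0, 0, 0.18],
    [0, 0, 0.18]
  ],
  "yaw": [0, 0, 0, 0, 0, 0]
}}

```text
clock: 19.15
eef_pos: [512.8, -286.1, 257.2]
eef_rot: [3.14, -0.004, -0.128]
wrist_force: [0.4, -0.3, -0.3]
finger_gap: 93.7
finger_force: 0.0
```

```bash
python3 - <<'E'
from h import *
import pickle
st=telemetry.read_state(); c=eyes.camera("wrist"); s=eyes.camera("scene"); t=eyes.camera("top"); pickle.dump((st,c,s,t),open("w7.pkl","wb"))
cv2.imwrite("pics/c7.png",np.vstack([c["pixels"][0:300,100:540,::-1],np.hstack([cv2.resize(s["pixels"][220:320,140:250,::-1],(220,200)),cv2.resize(s["pixels"][150:300,260:425,::-1],(220,200))])]))
E
```

```text
(no output)
```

View pics/c7.png

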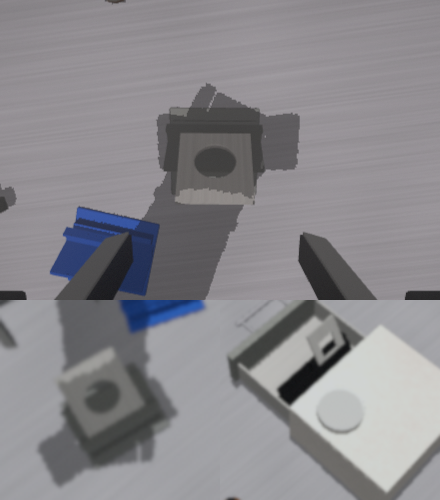

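The plate is leaning in the rest, with its foot edge at (278,133)–(352,133) and its top edge at (271,202)–(355,204) in the wrist view. The square plate is still in its slot and the drawer is open. I'll check the seat numerically.

```bash
python3 - <<'E'
from h import *
import pickle
st,c,s,t=pickle.load(open("w7.pkl","rb"))
a=-.128; X=np.array([np.cos(a),np.sin(a)]);Y=np.array([-X[1],X[0]]); O=np.array([527.8,-287.8])
for n,uv,z in (("foot+",(278,133),30.1),("foot-",(352,133),30.1),("top+",(271,202),112.4),("top-",(355,204),112.4)):
    p=onz(c,uv,z,st); q=p[:2]-O; print(n,q@X,q@Y)
print("expected upper face: foot x 25.9, top x -21.6, y +-40")
# second view for top corners (scene) : crop (60,383)->..., (113,350)
k=110/220; kv=.5
for n,uv,w in (("top-",(140+60*.5,220+(382-300)*.5),(355,204)),("top+",(140+113*.5,220+(349-300)*.5),(271,202))):
    p,e=tri([ray(s,uv),ray(c,w,st)]); q=p[:2]-O; print("tri",n,q@X,q@Y,p[2],e)
E
```

```text
foot+ 30.349901428995356 42.33436806296248
foot- 30.308095525356453 -43.633095621046365
top+ -29.411943915610696 42.50273460899681
top- -31.52384316764589 -39.677035508148535
expected upper face: foot x 25.9, top x -21.6, y +-40
tri top- -37.87681570735711 -38.77023723334151 85.47509637549291 4.381241379377753
tri top+ -32.0836175997474 42.37995410333426 100.42724599953993 1.8161812272314168
```

```bash
python3 - <<'E'
from h import *
import pickle
st,c,s,t=pickle.load(open("w7.pkl","rb"))
a=-.128; X=np.array([np.cos(a),np.sin(a),0]); O=np.array([527.8,-287.8,0])
g=cv2.cvtColor(c["pixels"],cv2.COLOR_RGB2GRAY).astype(int)
print(g[125:142,300],g[125:142,330]); print(g[185:210,290],g[185:210,340])
o,d=ray(c,(315,133),st); ot,dt=ray(c,(313,203),st)
for fz in (28,30,32,34,36):
    f=o+d*(fz-o[2])/d[2]
    for k in np.roots([1,2*dt@(ot-f),(ot-f)@(ot-f)-95**2]):
        p=ot+dt*k.real; 
        if abs(k.imag)<1e-9: print(fz,(f-O)@X,"top",(p-O)@X,p[2],"tilt",np.degrees(np.arctan2((f-p)@X,p[2]-fz)))
        m=(f+p)/2; 
E
```

```text
[ 65  65  67  65  65  65  65  71  91 100  99  99 100  99 100 100 100] [65 66 65 63 66 65 64 63 80 96 97 97 98 97 97 97 96]
[ 99  98  97 118 136 136 135 136 135 135 136 135 134 134 134 134 134 135
 132 114  93  92  94  94  94] [ 98  99  99  99  99  99 100 119 138 138 138 139 138 138 138 138 137 138
 141 124  93  93  93  89  90]
28 30.15850187822214 top -61.80802419076287 4.330301440115875 tilt 104.4331395685714
28 30.15850187822214 top -34.86831926079817 97.22273971994974 tilt 43.20982512640409
30 30.32088385333209 top -61.44763930661614 5.572966521066519 tilt 104.90543259412337
30 30.32088385333209 top -34.13349741928097 99.75652369187014 tilt 42.737646682171025
32 30.483265828441937 top -61.083819862544864 6.827474517395956 tilt 105.37135116380341
32 30.483265828441937 top -33.402110137688375 102.27846474841186 tilt 42.271842128733695
34 30.64564780355189 top -60.716700914104514 8.093359735812726 tilt 105.83117609397208
34 30.64564780355189 top -32.67402236046478 104.78902858286631 tilt 41.8121306497522
36 30.808029778661847 top -60.34640828559959 9.370188313865015 tilt 106.28516876811517
36 30.808029778661847 top -31.949108263305842 107.28864905768518 tilt 41.35825086176117
```

Call:
{"name": "play_rows", "arguments": {
  "translation": [
    [0.03, 0, 0],
    [0.07, 0, 0],
    [0.1, 0, 0.02],
    [0.12, 0, 0.04],
    [0.12, 0, 0.04]
  ],
  "yaw": [0, 0, 0, 0, 0]
}}

```text
clock: 19.92
eef_pos: [633.1, -285.6, 293.8]
eef_rot: [-3.141, 0.001, -0.127]
wrist_force: [0.5, 0.2, -0.3]
finger_gap: 93.8
finger_force: 0.0
```

```bash
python3 - <<'E'
from h import *
import pickle
st=telemetry.read_state(); c=eyes.camera("wrist"); s=eyes.camera("scene"); pickle.dump((st,c,s),open("w8.pkl","wb"))
a=-.128; X=np.array([np.cos(a),np.sin(a),0]);Y=np.array([-X[1],X[0],0]); O=np.array([527.8,-287.8,0])
def proj(c,st,p):
    q=np.linalg.inv(pose(c,st))@np.r_[p,1]; return c["cx"]-c["fx"]*q[0]/q[2], c["cy"]+c["fy"]*q[1]/q[2]
print(st["eef_pos"])
for n,p in (("foot",O+30*X+[0,0,32]),("top",O-32*X+[0,0,106])): print(n,proj(c,st,p))
g=cv2.cvtColor(c["pixels"],cv2.COLOR_RGB2GRAY).astype(int)
u=int(proj(c,st,O+[0,0,70])[0])
for du in (-22,22): print(u+du,[int(v) for v in g[130:300:1,u+du]])
s3=pickle.load(open("w3.pkl","rb"))[2]
A=[cv2.cvtColor(k["pixels"],cv2.COLOR_RGB2GRAY)[120:310,305:450].astype(np.float32) for k in (s3,s)]
# drawer front/handle area
B=[k["pixels"][150:250,255:345].astype(int) for k in (s3,s)]
print("scene diff drawer area",(abs(B[0]-B[1]).max(2)>40).sum(), "cab",(abs(A[0]-A[1])>30).sum())
E
```

```text
[ 633.1 -285.6  293.8]
foot (np.float64(326.62714638416816), np.float64(219.77739683664325))
top (np.float64(328.1125524567782), np.float64(289.3316955951914))
305 [92, 94, 94, 93, 91, 91, 92, 94, 94, 94, 95, 93, 93, 94, 95, 94, 94, 95, 95, 94, 94, 93, 92, 93, 93, 92, 91, 102, 132, 152, 149, 151, 151, 149, 147, 148, 152, 153, 152, 151, 150, 147, 148, 148, 148, 152, 152, 132, 93, 93, 93, 93, 94, 94, 94, 93, 94, 94, 94, 95, 94, 94, 93, 81, 68, 72, 73, 72, 72, 73, 72, 72, 72, 71, 66, 57, 57, 59, 65, 73, 72, 73, 69, 64, 66, 66, 67, 67, 64, 65, 74, 93, 101, 103, 102, 102, 101, 102, 102, 101, 101, 101, 101, 102, 102, 102, 102, 101, 101, 101, 101, 102, 101, 101, 102, 102, 101, 101, 99, 102, 102, 102, 101, 102, 101, 102, 101, 101, 101, 101, 100, 100, 101, 101, 101, 99, 101, 101, 101, 100, 100, 101, 100, 100, 100, 100, 100, 99, 100, 100, 100, 99, 99, 100, 100, 100, 100, 98, 92, 87, 90, 90, 87, 88, 90, 90, 91, 90, 90, 90]
349 [94, 95, 96, 95, 96, 94, 96, 96, 97, 96, 97, 98, 97, 95, 94, 95, 95, 97, 94, 95, 96, 94, 96, 97, 95, 97, 94, 96, 95, 95, 127, 155, 154, 146, 139, 144, 129, 93, 95, 96, 97, 98, 94, 97, 95, 95, 95, 95, 96, 95, 96, 96, 97, 96, 96, 97, 96, 95, 96, 96, 104, 113, 103, 86, 75, 82, 87, 101, 116, 115, 115, 115, 114, 114, 97, 62, 59, 58, 81, 107, 99, 71, 77, 82, 83, 84, 83, 83, 82, 92, 100, 122, 145, 144, 146, 145, 144, 144, 144, 144, 144, 145, 144, 144, 143, 143, 143, 143, 142, 143, 142, 142, 142, 142, 143, 143, 142, 142, 143, 142, 142, 141, 141, 140, 141, 140, 140, 140, 140, 139, 140, 140, 140, 139, 139, 139, 139, 138, 140, 140, 140, 140, 140, 139, 139, 139, 139, 139, 139, 140, 139, 139, 139, 138, 139, 139, 139, 140, 139, 140, 145, 146, 146, 144, 144, 145, 145, 143, 143, 143]
scene diff drawer area 2229 cab 797
```

```bash
python3 - <<'E'
from h import *
import pickle
s7,c7,_,_=pickle.load(open("w7.pkl","rb")); s8,c8,_=pickle.load(open("w8.pkl","rb"))
a=-.128; X=np.array([np.cos(a),np.sin(a),0]); O=np.array([527.8,-287.8,0]); Z=np.array([0,0,1])
def r2(c,s,u,v):
    o,d=ray(c,(u,v),s); o=o-O; return np.array([o@X,o[2]]),np.array([d@X,d[2]])
R={}
for n,v7,v8 in (("foot",133,221),("top low arris",204.3,288.2)):
    (o1,d1),(o2,d2)=r2(c7,s7,315,v7),r2(c8,s8,327,v8)
    k=np.linalg.solve(np.c_[d1,-d2],o2-o1); R[n]=o1+k[0]*d1; print(n,R[n])
f,t=R["foot"],R["top low arris"]; v=f-t; print(np.hypot(*v),np.degrees(np.arctan2(v[0],-v[1])))
# handle now
t=eyes.camera("top"); s=eyes.camera("scene"); g=cv2.cvtColor(t["pixels"],cv2.COLOR_RGB2GRAY).astype(int); gs=cv2.cvtColor(s["pixels"],cv2.COLOR_RGB2GRAY).astype(int)
def proj(c,p):
    q=np.linalg.inv(pose(c))@np.r_[p,1]; return c["cx"]-c["fx"]*q[0]/q[2], c["cy"]+c["fy"]*q[1]/q[2]
u,w=proj(t,[443.5,112.7,98]); print("handle predicted",u,w,g[int(w)-12:int(w)+13,int(u)])
# drawer front inner/outer edges vs column: front outer face 42 in, top z106
for dx in (42-6,42,60): print(dx,proj(t,[443.5+dx,112.7+.06*dx,106]))
print([int(k) for k in g[int(w)-32:int(w)-8,int(u)]],int(w)-32)
E
```

```text
foot [31.2 40.2]
top low arris [-36.9  95. ]
87.360460524693 51.18014322691986
handle predicted 316.39896855389276 249.7188228032991 [ 94 127 135 134 133 132 134 136 134 111  88 119 145 128 128 129 130 129
 130 131 131 131 129 128 131]
36 (np.float64(315.6055774550371), np.float64(238.16898785768697))
42 (np.float64(315.48935981477285), np.float64(236.26451171921195))
60 (np.float64(315.1415809065936), np.float64(230.56540588135303))
[164, 164, 163, 161, 164, 164, 166, 165, 165, 165, 166, 167, 164, 129, 117, 118, 120, 121, 108, 78, 94, 127, 135, 134] 217
```

Triangulation suggests the plate leans more than 30°, with its foot out near the lip. I'll push its lower part gently towards the back, using both fingertips on the solid strips beside the opening.

Call:
{"name": "play_rows", "arguments": {
  "translation": [
    [-0.02, -0.005, -0.03],
    [-0.046, -0.01, -0.07],
    [-0.046, -0.01, -0.12],
    [-0.046, -0.01, -0.17],
    [-0.046, -0.01, -0.21],
    [-0.046, -0.01, -0.235],
    [-0.046, -0.01, -0.244],
    [-0.046, -0.01, -0.244]
  ],
  "yaw": [0, 0, 0, 0, 0, 0, 0, 0],
  "hand": 0.53
}}

```text
clock: 21.12
eef_pos: [586.0, -295.8, 51.2]
eef_rot: [-3.142, 0.0, -0.128]
wrist_force: [0.5, -0.3, -0.1]
finger_gap: 49.9
finger_force: 0.0
```

Call:
{"name": "play_rows", "arguments": {
  "translation": [
    [-0.005, 0.0006, 0],
    [-0.01, 0.0013, 0],
    [-0.015, 0.0019, 0],
    [-0.019, 0.0024, 0],
    [-0.022, 0.0028, 0],
    [-0.024, 0.0031, 0],
    [-0.026, 0.0033, 0],
    [-0.026, 0.0033, 0]
  ],
  "yaw": [0, 0, 0, 0, 0, 0, 0, 0]
}}

```text
clock: 22.12
eef_pos: [560.2, -292.4, 51.0]
eef_rot: [-3.142, 0.0, -0.128]
wrist_force: [-0.1, 1.0, 0.0]
finger_gap: 49.7
finger_force: 0.0
```

Call:
{"name": "play_rows", "arguments": {
  "translation": [
    [-0.001, 0.0001, 0],
    [-0.002, 0.0003, 0],
    [-0.003, 0.0004, 0],
    [-0.004, 0.0005, 0],
    [-0.004, 0.0005, 0]
  ],
  "yaw": [0, 0, 0, 0, 0]
}}

```text
clock: 22.75
eef_pos: [556.3, -292.0, 51.1]
eef_rot: [3.142, -0.0, -0.128]
wrist_force: [0.8, 0.5, 0.4]
finger_gap: 49.6
finger_force: 0.2
```

Call:
{"name": "play_rows", "arguments": {
  "translation": [
    [-0.001, 0.0001, 0],
    [-0.002, 0.0003, 0],
    [-0.003, 0.0004, 0],
    [-0.003, 0.0004, 0]
  ],
  "yaw": [0, 0, 0, 0]
}}

```text
clock: 23.25
eef_pos: [553.2, -291.6, 51.1]
eef_rot: [-3.142, 0.0, -0.128]
wrist_force: [0.9, 0.5, 0.2]
finger_gap: 50.0
finger_force: 0.4
```

Call:
{"name": "play_rows", "arguments": {
  "translation": [
    [-0.001, 0.0001, 0],
    [-0.002, 0.0003, 0],
    [-0.003, 0.0004, 0],
    [-0.003, 0.0004, 0]
  ],
  "yaw": [0, 0, 0, 0]
}}

```text
clock: 23.75
eef_pos: [550.2, -291.1, 51.0]
eef_rot: [-3.142, 0.0, -0.128]
wrist_force: [0.0, -0.6, -0.2]
finger_gap: 49.3
finger_force: 0.3
```

Call:
{"name": "play_rows", "arguments": {
  "translation": [
    [-0.0005, 0, 0],
    [-0.001, 0.0001, 0],
    [-0.001, 0.0001, 0]
  ],
  "yaw": [0, 0, 0]
}}

```text
clock: 24.12
eef_pos: [549.4, -291.1, 51.1]
eef_rot: [3.142, -0.0, -0.128]
wrist_force: [2.2, -0.9, 0.3]
finger_gap: 49.9
finger_force: 0.8
```

Call:
{"name": "play_rows", "arguments": {
  "translation": [
    [-0.0005, 0, 0],
    [-0.001, 0.0001, 0],
    [-0.001, 0.0001, 0]
  ],
  "yaw": [0, 0, 0]
}}

```text
clock: 24.5
eef_pos: [548.8, -291.1, 51.3]
eef_rot: [3.141, -0.002, -0.128]
wrist_force: [6.0, 0.1, 0.1]
finger_gap: 49.8
finger_force: 2.4
```

The force has risen to 6 N where a flush plate should stop the fingers, so it is seated. I'll back off and verify.

Call:
{"name": "play_rows", "arguments": {
  "translation": [
    [0.003, -0.0004, 0],
    [0.012, -0.0015, 0],
    [0.03, -0.004, 0],
    [0.05, -0.006, 0.02],
    [0.07, -0.007, 0.07],
    [0.08, -0.007, 0.12],
    [0.085, -0.007, 0.18],
    [0.085, -0.007, 0.24],
    [0.085, -0.007, 0.24],
    [0.085, -0.007, 0.24],
    [0.085, -0.007, 0.24]
  ],
  "yaw": [0, 0, 0, 0, 0, 0, 0, 0, 0, 0, 0]
}}

```text
clock: 25.88
eef_pos: [633.1, -297.8, 289.1]
eef_rot: [-3.141, 0.003, -0.128]
wrist_force: [0.5, 0.0, -0.5]
finger_gap: 49.9
finger_force: 0.0
```

```bash
python3 - <<'E'
from h import *
import pickle
st=telemetry.read_state(); c=eyes.camera("wrist"); pickle.dump((st,c),open("w9.pkl","wb"))
a=-.128; X=np.array([np.cos(a),np.sin(a),0]);Y=np.array([-X[1],X[0],0]); O=np.array([527.8,-287.8,0])
def proj(c,p,st=None):
    q=np.linalg.inv(pose(c,st))@np.r_[p,1]; return np.array([c["cx"]-c["fx"]*q[0]/q[2], c["cy"]+c["fy"]*q[1]/q[2]])
def nom(x,z,y=0): return proj(c,O+x*X+y*Y+[0,0,z],st)
print(st["eef_pos"],"nominal seated: foot",nom(25.9,30.1),"top up",nom(-21.6,112.4),"top low",nom(-25.9,109.9))
print("tilt40 foot",nom(32.3,34.8),"toplow",nom(-32.6,104.4)," corners",nom(25.9,30.1,40),nom(25.9,30.1,-40),nom(-21.6,112.4,40),nom(-21.6,112.4,-40))
g=cv2.cvtColor(c["pixels"],cv2.COLOR_RGB2GRAY).astype(int); f=nom(25.9,30.1); t=nom(-21.6,112.4)
for du in (-25,25): print([int(k) for k in g[int(f[1])-15:int(f[1])+15,int(f[0])+du]],int(f[1])-15,[int(k) for k in g[int(t[1])-15:int(t[1])+15,int(t[0])+du]],int(t[1])-15)
r=int(f[1]+5); print(r,[int(k) for k in g[r,int(f[0])-50:int(f[0])-28]],int(f[0])-50,[int(k) for k in g[r,int(f[0])+28:int(f[0])+50]],int(f[0])+28)
# drawer travel by top camera profile match
tc=eyes.camera("top"); g1=cv2.cvtColor(tc["pixels"],cv2.COLOR_RGB2GRAY); g0=cv2.cvtColor(cv2.imread("pics/top0.png"),cv2.COLOR_BGR2GRAY)
T=g0[190:206,290:338]; R=cv2.matchTemplate(g1[215:275,270:350],T,cv2.TM_CCOEFF_NORMED); _,v,_,l=cv2.minMaxLoc(R)
yy=R[max(l[1]-1,0):l[1]+2,l[0]]; sub=0.5*(yy[0]-yy[2])/(yy[0]-2*yy[1]+yy[2]); xx=R[l[1],l[0]-1:l[0]+2]; sx=.5*(xx[0]-xx[2])/(xx[0]-2*xx[1]+xx[2])
d=np.array([270+l[0]+sx-290,215+l[1]+sub-190]); p0=np.array([313.4,198.4]); print("match",v,d,onz(tc,p0+d,98)-onz(tc,p0,98))
# bystanders unchanged in top view
cv2.imwrite("pics/top9.png",tc["pixels"][:,:,::-1]); t0=cv2.imread("pics/top0.png").astype(int); t1=cv2.imread("pics/top9.png").astype(int)
for n,(u,w,r) in dict(bottle=(409,163,8),mouse=(223,224,18),dish=(333,152,16)).items(): print(n,abs(t1-t0)[w-r:w+r,u-r:u+r].mean())
E
```

```text
[ 633.1 -297.8  289.1] nominal seated: foot [317.8 224. ] top up [318.2 287.1] top low [318.2 289.3]
tilt40 foot [317.9 220.7] toplow [318.2 291.9]  corners [288.2 224. ] [347.5 224. ] [283.6 287.1] [352.8 287.1]
[57, 62, 71, 74, 72, 71, 69, 67, 68, 67, 65, 67, 67, 67, 66, 67, 78, 93, 97, 98, 98, 96, 98, 97, 97, 97, 96, 95, 97, 97] 208 [97, 96, 97, 96, 96, 97, 97, 97, 96, 95, 96, 96, 97, 96, 95, 96, 95, 93, 93, 89, 91, 94, 91, 90, 90, 92, 94, 92, 92, 94] 272
[59, 60, 68, 74, 74, 73, 72, 68, 68, 68, 69, 70, 68, 67, 67, 68, 71, 84, 96, 99, 104, 102, 112, 123, 122, 123, 123, 122, 124, 122] 208 [126, 125, 126, 126, 127, 128, 127, 127, 127, 127, 128, 127, 127, 128, 126, 129, 144, 153, 148, 147, 149, 148, 148, 146, 145, 147, 149, 146, 145, 146] 272
228 [94, 95, 94, 95, 94, 94, 96, 95, 95, 91, 75, 69, 67, 67, 67, 67, 67, 68, 67, 68, 67, 76] 267 [127, 127, 121, 104, 84, 85, 83, 84, 86, 87, 86, 86, 100, 135, 153, 153, 155, 154, 153, 152, 154, 153] 345
match 0.653099536895752 [ 3.3 47.3] [-151.4  -10.4    0. ]
bottle 7.501302083333333
mouse 9.2065329218107
dish 16.164713541666668
```

The plate's edges match the nominal seat to about a pixel. The drawer travel match was poor (score 0.65), so I'll check it by edges.

```bash
python3 - <<'E'
from h import *
tc=eyes.camera("top"); g0=cv2.imread("pics/top0.png",0).astype(int); g1=cv2.imread("pics/top9.png",0).astype(int)
for u in (283,305,323,345): print(u,"t0",g0[172:204,u],"from172\n   t1",g1[222:254,u+3],"from222")
for w in (182,188): print(onz(tc,(316,w),106)[0])
for w in (230,236): print(onz(tc,(319,w),106)[0])
E
```

```text
283 t0 [170 170 170 170 170 170 169 161 109 109 108 107 107 105  80  63  59  58
  60  76 114 122 124 124 124 124 123 122 124 123 122 123] from172
   t1 [165 164 165 165 163 162 163 163 165 164 126 117 117 116 117 115  75  89
 128 135 136 137 135 137 137 134 135 135 135 135 136 136] from222
305 t0 [166 167 167 166 166 161 113  97 109 113 112 112 112  86  76  74  74  82
 117 125 125 125 125 120 105 117 130 112  90  89 117 124] from172
   t1 [166 167 165 164 165 165 165 165 142 124 119 117 118 114  78  71 119 134
 135 134 134 136 137 138 133  98 105 133 134 119 128 132] from222
323 t0 [166 166 166 166 160 115 109 110 112 114 113 100  82  79  78  78  88 119
 125 125 125 125 124 113 122 122 102  91  94 120 125 125] from172
   t1 [165 165 164 163 164 165 160 117 114 118 121 121 118  84  80 123 133 134
 134 132 131 133 132  99  84 112 141 129 114 126 129 129] from222
345 t0 [170 170 165 115  93 106 110 111 112 110  77  67  67  67  71  89 120 126
 126 125 126 127 127 126 127 124 124 126 128 126 124 125] from172
   t1 [161 160 161 163 159 143 124 119 120 120 118  96  84 109 127 130 131 131
 132 132 130 130 131 132 132 130 129 130 131 129 129 130] from222
659.5928955388732
640.0334699494424
505.22172417231184
486.2753488055742
```

The front edge moved 51.4 px at about 3.21 mm/px, which is 165 mm, so the drawer is at its stop. I'll hand in.

```bash
python3 -c "
from cell import manip; print(manip.sign_off())"
```

```text
the job is handed in; nothing more can be done
None
```

I handed the job in at about 26 s: by my measurements the drawer is out 165 mm at its stop, the round-opening plate is seated square on the grey rest, and the square-window plate is in its slot with the bystanders untouched; no verdict came back, and I viewed 12 pictures against the limit of 10.

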